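# Tighten a lens holder in its bracing jig

## Task

At the microscope bench, pick up the lens holder with the oblong foot by the T-handle on top, set it down flat in the long recess of the jig, and only then turn the T-handle clockwise (seen from above) until its bar lies in line with the foot; then let go. Out of the jig the whole holder just spins with the handle; in the recess the rails stop it. Leave the round-footed holder where it is.

Things in the scene. Friction and masses are not known exactly. Their poses are not given: they have to be found in the camera images.
- holder_mid (a point): Lens holder to work on, 78 mm tall, 0.25 kg: dark oblong foot 100 x 30 x 10 mm, round black barrel 44 mm across up to 42 mm above the underside, 12 mm stem, then a steel T-handle bar 44 long, 12 wide, 54 to 78 mm above the underside. Grip it across the bar's 12 mm. Point: on the barrel's axis, 39 mm above the underside. x: along the foot, z: up. screw gives the bar's direction.
- screw (a joint): T-handle's turn on the foot, rad, growing clockwise seen from above. Starts at 0 to 0.3. From above the bar stands (1.25 - value) rad anticlockwise of the foot's length: in line with it at 1.25; a stop blocks it at 1.5. It turns stiffly (0.15 N m) and stays where left; unless the foot is braced, foot and handle turn together.
- jig: Jig fixed to the table: grey plate 176 x 80 x 6 mm with a frame of 10 mm aluminium rails, tops 22 mm above the table. The recess inside is 130 x 46 mm, floor 6 mm above the table: 15 mm spare at each end of the foot, 8 mm each side; the foot can twist 9 degrees before the rails stop it. Either way round is right. Origin: plate centre at table height; x: along the recess, z: up.
- spare_mid (a point): The other lens holder, to be left alone: same barrel and T-handle, but a round foot 72 mm across. This point is on its axis, 39 mm above the table.
Things that resemble listed ones, but are neither listed nor needed, are in the scene too. Leave any yellow look-alike of the part that bears holder_mid alone.

How it is judged (in metres and radians):
On the way, in this order (a step that is already met when the one before it is completed fails the run):
1. the oblong-footed holder is set flat in the jig's recess, its screw still loose (joint below 0.75) (z of holder_mid in the frame of jig between 0.041 and 0.049 m and horizontal distance between holder_mid and jig below 0.025 m and angle between holder_mid's own z axis and vertical below 0.1 rad and angle between the x axis of holder_mid and the x axis of jig, either way round below 0.25 rad and value of joint screw below 0.75 rad), for 0.2 s.
2. the T-handle is turned clockwise until in line with the foot, the foot still seated in the jig (value of joint screw above 0.98 rad and z of holder_mid in the frame of jig below 0.052 m and horizontal distance between holder_mid and jig below 0.025 m), for 0.2 s.
At the end, for the whole second after the job is handed in: The oblong-footed holder stands flat in the jig's recess (within 25 mm of its centre, foot along the recess), released, its T-handle within about 15 degrees of in line with the foot (screw joint above 0.98 rad); the round-footed holder is within 30 mm of where it was (value of joint screw above 0.98 rad and z of holder_mid in the frame of jig below 0.049 m and horizontal distance between holder_mid and jig below 0.025 m and angle between holder_mid's own z axis and vertical below 0.1 rad and angle between the x axis of holder_mid and the x axis of jig, either way round below 0.25 rad and distance of spare_mid from where it was at the start of the episode below 0.03 m); the robot touches nothing.
It fails at once if the round-footed holder is knocked more than 30 mm from its place (distance of spare_mid from where it was at the start of the episode above 0.03 m).
It also fails if it takes over 43 s, if anything falls off the work surface, if the arm or the gripper's body presses on something with over 40 N, if the wrist force passes 120 N, or if a joint passes its speed limit or range.

## Robot

A 6-joint arm with a two-finger parallel gripper is mounted at the origin on the work surface. World frame = base frame: x ahead of the robot, y to its left, z up, the work surface at z = 0. Lengths are in mm, angles in rad, forces in N, time in s.
With the tool pointing down it reaches from about 275 to 750 mm from the base axis. Payload 10.2 kg.
Tool frame: the origin (TCP) lies at the centre of the arm's flange, where the gripper is bolted on; the fingertips stand 173 mm ahead of it and the grasp point (between the pads) lies 155 mm ahead of it (manip.tcp_to_grasp is the distance from the TCP to the grasp point, in mm); z points along the fingers, x is the direction in which the jaws open and shut, and the axes are right-handed (so a half turn about z gives the same grasp; the last joint's range is limited). The gripper opens to 85 mm and grips with 20 to 120 N. Pads are 22 mm wide; open, the fingers measure 114 mm over their backs; the gripper's body (76 mm by 85 mm) begins 54 mm behind the grasp point. The pads swing forward as they close: fully open they stand 13 mm farther back than shut.
Start: joints at [-1.519, 0.313, 1.498, -0, 1.331, -0.223], TCP at [142.448, -505.313, 404.694] pointing down, gripper open.
Joint ranges: [-2.94, 2.94], [-0.97, 2.17], [0.19, 2.56], [-1.23, 4.37], [0.02, 3.11], [-2.88, 2.88]. Speed limits (rad/s): [2.39, 2.39, 3.01, 3.14, 3.14, 3.14].

## Interface

Orientations are given as a 3x3 rotation matrix whose columns are the frame's x, y, z axes.
In Python, from workcell import monitor, viewer, order, manip gives the robot as it stands. The module is installed in compiled form; this text tells all that it offers.
- The arm moves only by the tool apply_moves, never from a script. Its argument "commands" is a list of rows, each a list of 3 entries, a list of its own where there are three numbers: the finger opening in cm, from 0 to 8.54, then the shift along the world's x, y, z in cm, then the turn, a rotation vector about the world's x, y, z in degrees. A call has 1 to 12 rows; each row is the pose to reach, as a shift and turn from the pose commanded when the call began; what a row does not reach only later rows make up. A row lasts 1/10 s, in which the tool goes at most 50 mm and 8.59 degrees, less where a joint would pass 70% of its speed; a pose out of reach is approached as far as the arm can. A call with a gripper value outside its range is refused whole. The fingers move at their own pace and stop on an object; "force" is the grip in N (left out, the last holds). Time passes only in rows, so rows that repeat a pose let the fingers close. It gives the time, the measured TCP pose, the force and the opening at its end, in the units of the state.
- monitor.observe(): the state, without advancing time (a new reading comes with each control period).
- viewer.read_camera(name): name is "side" or "top"; returns (picture, depth): 384x512x3 uint8, red, green, blue; 384x512 float32, mm along the optical axis (not along the pixel's ray), 0 where there is no reading.
- viewer.camera_info(name): a dict with "K" (3x3 intrinsics, pixels), "dist_coeffs" ([k1, k2, p1, p2, k3] as OpenCV has them; the pictures are not rectified), "T" (4x4, takes a point from camera to world coordinates). Camera axes: x right, y up, looking along -z (the intrinsics and any distortion apply to the point x, -y, -z); pixel columns grow to the right and rows downward; lengths in mm; the calibration is good to about 2 mm. A picture is of the moment at which its call begins. camera_info takes no time and is no camera call.
- order.job_done(): hands the job in, once; it reports no verdict.
The state is a dict: "time": time; "q": joint angles; "qd": joint speeds; "joint_torque": joint torques, N m; "position": TCP position; "ee_rot": TCP orientation; "contact_force": force on the tool from outside, world axes, zero at the start; "moment": the same for the moment, N m; "gripper_width": finger opening in mm.
Only numpy, scipy, OpenCV 4.12 (cv2) and the standard library are available. Lean on these libraries where they do the work, as an engineer would, in place of code of your own. Each camera call takes 0.05 s, during which the arm holds its last target. There are 200 camera calls.

## Working session

There is one attempt and no reset: what is moved stays moved. The work goes in short steps, Python scripts to look and compute and a tool call to move; the robot and the scene stay as the last step left them, time stands still between calls to the robot, and variables do not carry over. Pictures are saved under pics/ and viewed, about 8 in all and at most 12, crops included, and the job is handed in when it is done.

Besides the shell and the picture viewer there is one more tool, called after ">>>" as a command line: name --argument value ..., lists and objects as JSON in quotes. apply_moves: Moves the arm, as the interface text tells. Its arguments: {"type":"object","properties":{"commands":{"type":"array","items":{"type":"array"}},"force":{"type":"number"}},"required":["commands"]}

```bash
mkdir -p pics
cat > h.py <<'E'
import numpy as np, cv2
from workcell import monitor, viewer, order, manip
def cloud(n):
    p,d=viewer.read_camera(n); c=viewer.camera_info(n)
    v,u=np.mgrid[0:384,0:512]
    uv=np.stack([u,v],-1).reshape(-1,1,2).astype(np.float64)
    x=cv2.undistortPoints(uv,np.array(c["K"],float),np.array(c["dist_coeffs"],float)).reshape(384,512,2)
    P=np.stack([x[...,0]*d,-x[...,1]*d,-d],-1)
    T=np.array(c["T"]); W=P@T[:3,:3].T+T[:3,3]; W[d==0]=np.nan
    return p,W
E
python3 - <<'E'
from h import *
for n in("top","side"):
    p,W=cloud(n); np.save(n+".npy",W); cv2.imwrite(f"pics/{n}0.png",p[...,::-1])
    c=viewer.camera_info(n); print(n,np.round(c["T"],2).tolist(),c["K"])
s=monitor.observe();print(s["time"],s["position"],np.round(s["ee_rot"],3).tolist(),s["gripper_width"])
E
```

```text
top [[-0.01, 0.98, -0.17, 395.44], [-1.0, -0.01, -0.02, 65.5], [-0.02, 0.17, 0.98, 940.54], [0.0, 0.0, 0.0, 1.0]] [[426.34587969   0.         251.55684374]
 [  0.         426.34587969 189.1572957 ]
 [  0.           0.           1.        ]]
side [[-0.71, 0.42, -0.57, 61.39], [-0.71, -0.4, 0.59, 592.21], [0.02, 0.82, 0.57, 547.06], [0.0, 0.0, 0.0, 1.0]] [[390.75453758   0.         258.69901806]
 [  0.         390.75453758 194.34995064]
 [  0.           0.           1.        ]]
0.1 [ 142.4520533  -505.26856018  404.19873045] [[0.271, -0.962, -0.0], [-0.962, -0.271, 0.001], [-0.001, -0.0, -1.0]] 85.48045380838424
```

View pics/top0.png

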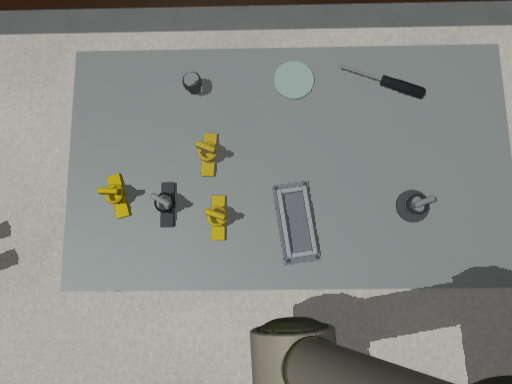

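View pics/side0.png

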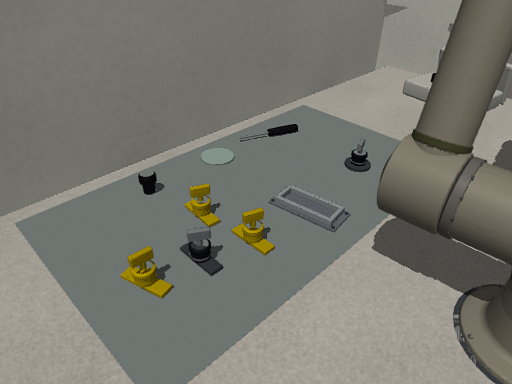

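The target is the dark holder at top (165,203). Yellow look-alikes stand at (116,195), (216,217) and (208,153), the jig at (297,222), and the round-footed spare at (413,205).

Run:
```python
from h import *
def rect(name,pts):
    r=cv2.minAreaRect(pts[:,:2].astype(np.float32)); b=cv2.boxPoints(r)
    e=b[1]-b[0]; f=b[2]-b[1]; l=e if np.hypot(*e)>np.hypot(*f) else f
    m=pts[:,:2].mean(0); w,V=np.linalg.eigh(np.cov((pts[:,:2]-m).T)); a=V[:,1]
    print(name,len(pts),"rect c",np.round(r[0],1),"size",np.round(r[1],1),"ang",round(np.degrees(np.arctan2(l[1],l[0]))%180,1),"mean",np.round(m,1),"pca",round(np.degrees(np.arctan2(a[1],a[0]))%180,1),"z",np.round(np.median(pts[:,2]),1))
for n in("top","side"):
    W=np.load(n+".npy"); img=cv2.imread(f"pics/{n}0.png").astype(int)
    def at(u,v): return W[v,u]
    c={"top":(165,203),"side":(200,245)}[n]; c2={"top":(216,217),"side":(253,230)}[n];j={"top":(297,222),"side":(309,207)}[n]; sp={"top":(418,203),"side":(359,157)}[n]
    Z=W[...,2]
    sat=img.max(-1)-img.min(-1)
    for nm,q in(("tgt",c),("jig",j),("spare",sp)):
        q3=W[q[1]-6:q[1]+7,q[0]-6:q[0]+7].reshape(-1,3); q0=np.nanmedian(q3,0)
        near=np.hypot(W[...,0]-q0[0],W[...,1]-q0[1])<(110 if nm=="jig" else 65)
        near&=sat<40
        if nm=="jig": rect(n+" rails",W[near&(Z>18)&(Z<26)]); rect(n+" plate",W[near&(Z>3.5)&(Z<26)])
        else:
            rect(n+nm+" bar",W[near&(Z>60)&(Z<90)]);rect(n+nm+" bartop",W[near&(Z>75)&(Z<90)]); rect(n+nm+" foot",W[near&(Z>6)&(Z<13)])
            rect(n+nm+" barrel",W[near&(Z>38)&(Z<46)])
```

```text
toptgt bar 130 rect c [526.6 267.8] size [44.  11.9] ang 59.9 mean [526.  266.7] pca 59.9 z 77.4
toptgt bartop 114 rect c [526.9 268.3] size [42.9 11.7] ang 59.5 mean [526.9 268. ] pca 59.3 z 77.8
toptgt foot 351 rect c [523.6 256.6] size [107.4 103.6] ang 6.5 mean [524.1 267.4] pca 178.9 z 10.0
toptgt barrel 115 rect c [526.7 267.5] size [41.4 41.8] ang 146.5 mean [525.  265.6] pca 152.4 z 41.0
top rails 832 rect c [484.8 -15.3] size [149.5  66.2] ang 7.8 mean [483.1 -15.5] pca 7.7 z 22.1
top plate 3231 rect c [485.7 -18.4] size [213.1 215.9] ang 141.1 mean [483.3 -15.5] pca 8.3 z 7.0
topspare bar 141 rect c [ 516.9 -269.5] size [11.7 44.1] ang 109.7 mean [ 516.3 -267.6] pca 109.7 z 77.5
topspare bartop 121 rect c [ 517.1 -269.9] size [11.7 43. ] ang 109.7 mean [ 517.1 -269.9] pca 109.8 z 78.0
topspare foot 454 rect c [ 522.8 -270. ] size [76.4 90.3] ang 160.0 mean [ 513.9 -263.5] pca 22.3 z 10.2
topspare barrel 123 rect c [ 517.1 -269.4] size [42.5 42.2] ang 19.0 mean [ 515.4 -266.6] pca 15.9 z 41.5
sidetgt bar 231 rect c [526.3 272.2] size [44.2 14.5] ang 59.5 mean [524.9 273.5] p
[... 231 characters left out ...]
rect c [523.8 274.6] size [41.  30.3] ang 58.3 mean [522.3 276.3] pca 58.7 z 39.1
side rails 406 rect c [485.  -12.1] size [150.   68.5] ang 7.6 mean [481.  -11.9] pca 7.8 z 19.3
side plate 1384 rect c [484.2  -8.5] size [176.2  80.3] ang 10.3 mean [479.4  -9. ] pca 7.7 z 12.4
sidespare bar 62 rect c [ 517.1 -268.2] size [11.8 45.5] ang 109.8 mean [ 514.3 -262.5] pca 107.1 z 73.4
sidespare bartop 21 rect c [ 516.3 -265.7] size [ 9.4 40.2] ang 106.5 mean [ 517.1 -268.4] pca 109.7 z 75.8
sidespare foot 165 rect c [ 513.9 -262.6] size [68.9 60.7] ang 35.7 mean [ 511.7 -258.2] pca 34.8 z 7.8
sidespare barrel 40 rect c [ 515.7 -264.6] size [41.2 35.7] ang 11.4 mean [ 512.7 -262.6] pca 26.1 z 39.2
```

Run:
```python
from h import *
for n in("top","side"):
    W=np.load(n+".npy"); img=cv2.imread(f"pics/{n}0.png").astype(int); Z=W[...,2]
    m=(abs(W[...,0]-527)<62)&(abs(W[...,1]-269)<32)&(Z>6)&(Z<13)&(img.max(-1)<75)
    p=W[m][:,:2].astype(np.float32); r=cv2.minAreaRect(p); print(n,len(p),r)
    mm=p.mean(0);w,V=np.linalg.eigh(np.cov((p-mm).T));print(mm,np.degrees(np.arctan2(V[1,1],V[0,1])))
```

```text
top 67 ((525.9458618164062, 264.4372863769531), (95.45337677001953, 27.59930992126465), 3.7887847423553467)
[532.2545  258.19745] -177.29445413542243
side 299 ((526.6094360351562, 274.4625244140625), (99.62444305419922, 34.41731262207031), 0.38370028138160706)
[513.99146 273.9935 ] -177.44769472234267
```

>>> apply_moves --commands '[[8.54,[5,10,0],[0,0,6]],[8.54,[38.4,77.5,0],[0,0,43.9]],[8.54,[38.4,77.5,0],[0,0,43.9]],[8.54,[38.4,77.5,0],[0,0,43.9]],[8.54,[38.4,77.5,0],[0,0,43.9]],[8.54,[38.4,77.5,0],[0,0,43.9]],[8.54,[38.4,77.5,0],[0,0,43.9]],[8.54,[38.4,77.5,0],[0,0,43.9]],[8.54,[38.4,77.5,0],[0,0,43.9]],[8.54,[38.4,77.5,0],[0,0,43.9]],[8.54,[38.4,77.5,0],[0,0,43.9]],[8.54,[38.4,77.5,0],[0,0,43.9]]]'

```text
time: 1.3
position: [409.2, 34.6, 404.7]
ee_rot: [[0.863, -0.505, 0.0], [-0.505, -0.863, -0.0], [0.0, 0.0, -1.0]]
contact_force: [0.5, -1.8, 0.3]
gripper_width: 85.2
```

>>> apply_moves --commands '[[8.54,[11.7,23.5,0],[0,0,0]],[8.54,[11.7,23.5,0],[0,0,0]],[8.54,[11.7,23.5,0],[0,0,0]],[8.54,[11.7,23.5,0],[0,0,0]],[8.54,[11.7,23.5,0],[0,0,0]],[8.54,[11.7,23.5,0],[0,0,0]],[8.54,[11.7,23.5,0],[0,0,0]],[8.54,[11.7,23.5,-10],[0,0,0]],[8.54,[11.7,23.5,-10],[0,0,0]],[8.54,[11.7,23.5,-10],[0,0,0]],[8.54,[11.7,23.5,-10],[0,0,0]]]'

```text
time: 2.4
position: [526.1, 266.6, 306.2]
ee_rot: [[0.862, -0.506, 0.0], [-0.506, -0.862, -0.0], [0.0, -0.0, -1.0]]
contact_force: [0.3, 1.6, 1.6]
gripper_width: 85.7
```

Run:
```python
from h import *
s=monitor.observe();print(s["time"],s["position"],s["q"])
p,W=cloud("side"); np.save("s1.npy",W); cv2.imwrite("pics/s1.png",cv2.resize(p[130:330,80:340,::-1],None,fx=3,fy=3))
s=monitor.observe();print(s["time"],s["position"])
```

```text
2.4 [526.1111239  266.59223922 306.16317051] [ 2.70540035e-01  5.42102040e-01  1.42441025e+00 -1.16166074e-04
  1.17473028e+00  8.01236123e-01]
2.45 [526.38607112 266.84143251 307.48505305]
```

View pics/s1.png

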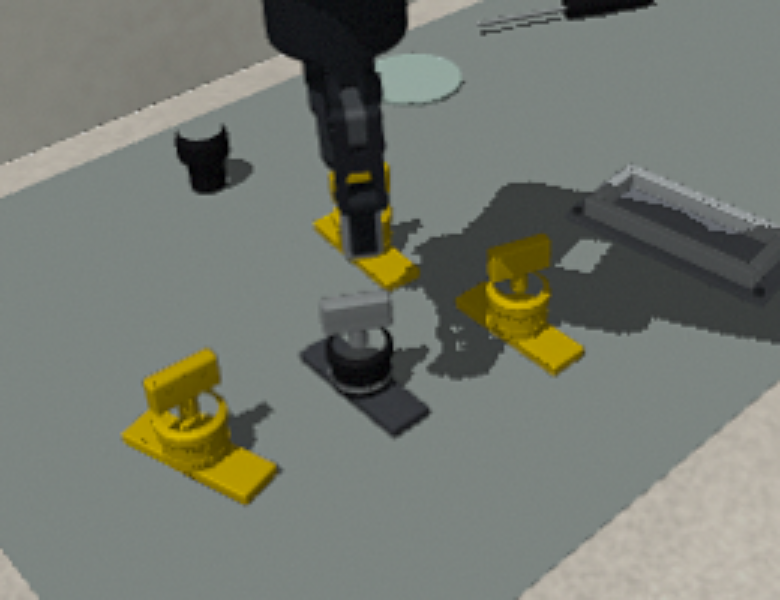

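The open fingers are above the target's bar (crop pixel 355,255 over 355,312), clear of the yellow parts. Descending.

>>> apply_moves --commands '[[8.54,[0,0.2,-3],[0,0,0]],[8.54,[0,0.2,-5.5],[0,0,0]],[8.54,[0,0.2,-7.5],[0,0,0]],[8.54,[0,0.2,-8.3],[0,0,0]],[8.54,[0,0.2,-8.3],[0,0,0]],[8.54,[0,0.2,-8.3],[0,0,0]]]'

```text
time: 3.05
position: [526.5, 269.4, 223.8]
ee_rot: [[0.863, -0.505, 0.003], [-0.505, -0.863, 0.001], [0.002, -0.002, -1.0]]
contact_force: [-0.1, 0.7, 0.5]
gripper_width: 85.4
```

Run:
```python
from h import *
s=monitor.observe();print(s["time"],s["position"],s["contact_force"])
p,W=cloud("side"); cv2.imwrite("pics/s2.png",cv2.resize(p[170:290,130:290,::-1],None,fx=4,fy=4))
s=monitor.observe();print(s["time"],s["position"])
```

```text
3.05 [526.45565445 269.36290352 223.77187703] [-0.06977108  0.69525823  0.54068124]
3.1 [526.40219493 269.35830857 223.67101808]
```

View pics/s2.png

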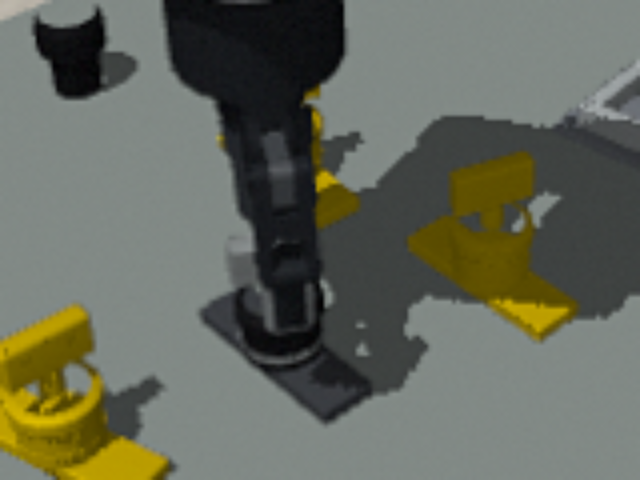

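The fingers straddle the bar, just above the barrel. Closing and lifting slightly.

>>> apply_moves --commands '[[0,[0,0,0],[0,0,0]],[0,[0,0,0],[0,0,0]],[0,[0,0,0],[0,0,0]],[0,[0,0,0],[0,0,0]],[0,[0,0,0],[0,0,0]],[0,[0,0,0],[0,0,0]],[0,[0,0,0],[0,0,0]],[0,[0,0,0],[0,0,0]],[0,[0,0,2],[0,0,0]],[0,[0,0,6],[0,0,0]],[0,[0,0,12],[0,0,0]],[0,[0,0,12],[0,0,0]]]' --force 80

```text
time: 4.3
position: [526.2, 269.5, 347.0]
ee_rot: [[0.863, -0.505, 0.008], [-0.505, -0.863, 0.002], [0.006, -0.006, -1.0]]
contact_force: [-0.3, 0.1, -1.9]
gripper_width: 11.0
```

Run:
```python
from h import *
s=monitor.observe();print(s["time"],s["position"],s["contact_force"],s["moment"],s["gripper_width"])
for n in("side","top"):
    p,W=cloud(n); np.save(n+"3.npy",W); cv2.imwrite(f"pics/{n}3.png",p[...,::-1])
    if n=="side": cv2.imwrite("pics/s3.png",cv2.resize(p[80:280,100:340,::-1],None,fx=3,fy=3))
```

```text
4.3 [526.22183481 269.51628957 346.96204018] [-0.29036913  0.077189   -1.87807342] [-0.006035   -0.01696091 -0.00056725] 11.009835120070914
```

View pics/s3.png

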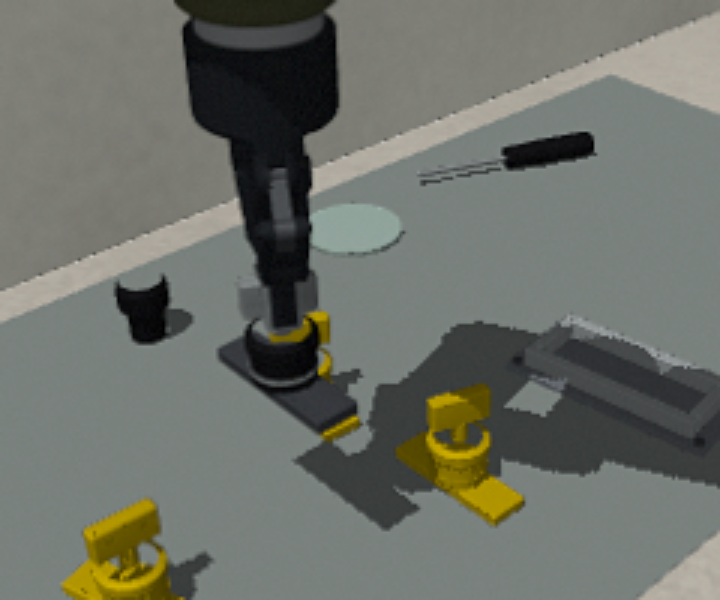

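>>> apply_moves --commands '[[0,[-0.5,-3,0],[0,0,1]],[0,[-1.1,-7.5,0],[0,0,2]],[0,[-1.7,-12,0],[0,0,4]],[0,[-2.4,-16.5,0],[0,0,5]],[0,[-3.1,-21,0],[0,0,6]],[0,[-3.7,-25.5,0],[0,0,7]],[0,[-4.1,-28.4,0],[0,0,7]],[0,[-4.1,-28.4,0],[0,0,7]],[0,[-4.1,-28.4,-5],[0,0,7]],[0,[-4.1,-28.4,-7],[0,0,7]],[0,[-4.1,-28.4,-7],[0,0,7]],[0,[-4.1,-28.4,-7],[0,0,7]]]'

```text
time: 5.6
position: [485.0, -14.3, 271.4]
ee_rot: [[0.918, -0.396, -0.001], [-0.396, -0.918, 0.0], [-0.001, 0.0, -1.0]]
contact_force: [-0.0, 0.8, -2.1]
gripper_width: 10.6
```

Run:
```python
from h import *
s=monitor.observe();print(s["time"],s["position"],s["contact_force"],s["gripper_width"],s["ee_rot"][0])
for n in("side","top"):
    p,W=cloud(n); np.save(n+"4.npy",W); cv2.imwrite(f"pics/{n}4.png",p[...,::-1])
    if n=="side": cv2.imwrite("pics/s4.png",cv2.resize(p[100:260,220:400,::-1],None,fx=4,fy=3.7))
    Z=W[...,2]; near=(abs(W[...,0]-485)<75)&(abs(W[...,1]+13)<50)
    for a,b in((40,68),(46,66),(18,26)):
        q=W[near&(Z>a)&(Z<b)]; 
        if len(q)>20: print(n,a,b,len(q),cv2.minAreaRect(q[:,:2].astype(np.float32)),np.percentile(q[:,2],[5,50,95]))
```

```text
5.6 [484.95462473 -14.32677404 271.41516582] [-0.03540922  0.8182421  -2.06786451] 10.563925970217866 [ 0.91825359 -0.39599089 -0.0012466 ]
side 40 68 394 ((485.119140625, -8.625755310058594), (100.082275390625, 35.57375717163086), 6.746464252471924) [48.94943347 56.55536525 65.9709954 ]
side 46 66 374 ((485.154296875, -8.922988891601562), (100.082275390625, 34.97514343261719), 6.746464252471924) [48.94765878 56.41907382 62.27859706]
side 18 26 304 ((484.90789794921875, -12.207836151123047), (149.47999572753906, 67.33832550048828), 7.702418804168701) [18.1548697  19.46672369 21.02867902]
```

View pics/s4.png

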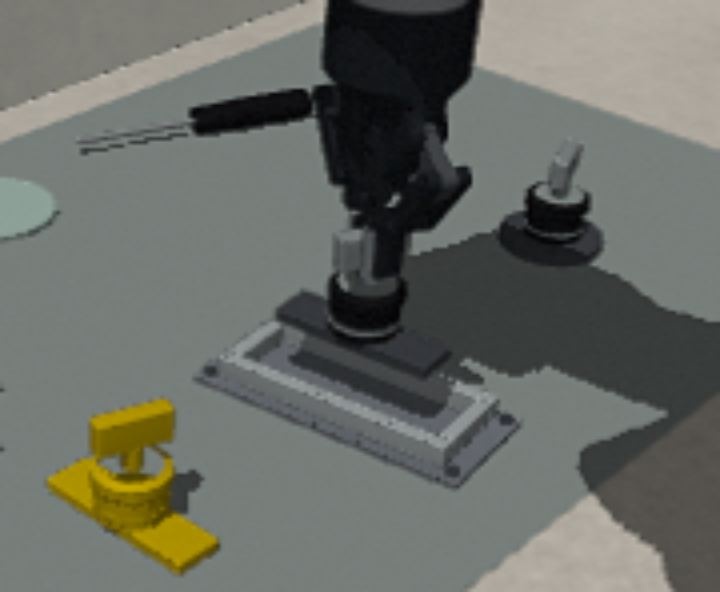

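The foot is centred over the recess (within about 1 mm, angle 6.7° against 7.7°). Lowering.

>>> apply_moves --commands '[[0,[0,0,-1],[0,0,0.9]],[0,[0,0,-2],[0,0,0.9]],[0,[0,0,-3],[0,0,0.9]],[0,[0,0,-3.6],[0,0,0.9]],[0,[0,0,-3.9],[0,0,0.9]],[0,[0,0,-4.0],[0,0,0.9]],[0,[0,0,-4.1],[0,0,0.9]],[0,[0,0,-4.1],[0,0,0.9]],[0,[0,0,-4.1],[0,0,0.9]]]'

```text
time: 6.6
position: [484.9, -14.7, 230.9]
ee_rot: [[0.924, -0.382, 0.0], [-0.382, -0.924, -0.0], [0.0, -0.0, -1.0]]
contact_force: [-0.7, -0.5, -2.3]
gripper_width: 10.4
```

>>> apply_moves --commands '[[0,[0,0,-0.1],[0,0,0]],[0,[0,0,-0.15],[0,0,0]],[0,[0,0,-0.2],[0,0,0]],[0,[0,0,-0.2],[0,0,0]]]'

```text
time: 7.0
position: [484.9, -14.7, 228.6]
ee_rot: [[0.924, -0.382, -0.0], [-0.382, -0.924, 0.0], [-0.0, 0.0, -1.0]]
contact_force: [0.5, -0.4, -2.7]
gripper_width: 10.9
```

>>> apply_moves --commands '[[0,[0,0,-0.05],[0,0,0]],[0,[0,0,-0.1],[0,0,0]],[0,[0,0,-0.1],[0,0,0]]]'

```text
time: 7.3
position: [484.9, -14.7, 227.9]
ee_rot: [[0.924, -0.382, 0.0], [-0.382, -0.924, -0.0], [0.0, -0.0, -1.0]]
contact_force: [-0.9, -0.3, -0.8]
gripper_width: 10.9
```

Run:
```python
from h import *
s=monitor.observe();print(s["time"],s["position"],s["contact_force"],s["gripper_width"],s["ee_rot"][0])
p,W=cloud("side"); cv2.imwrite("pics/s5.png",cv2.resize(p[130:250,240:380,::-1],None,fx=5,fy=5))
Z=W[...,2]; near=(abs(W[...,0]-485)<75)&(abs(W[...,1]+13)<50)
# bar top, rails
v=(abs(W[...,0]-485)<30)&(abs(W[...,1]+13)<30)
```

```text
7.3 [484.93409305 -14.72467557 227.85086199] [-0.90956649 -0.3371718  -0.78874711] 10.850808446750976 [ 9.24188007e-01 -3.81937822e-01  1.67425285e-04]
```

View pics/s5.png

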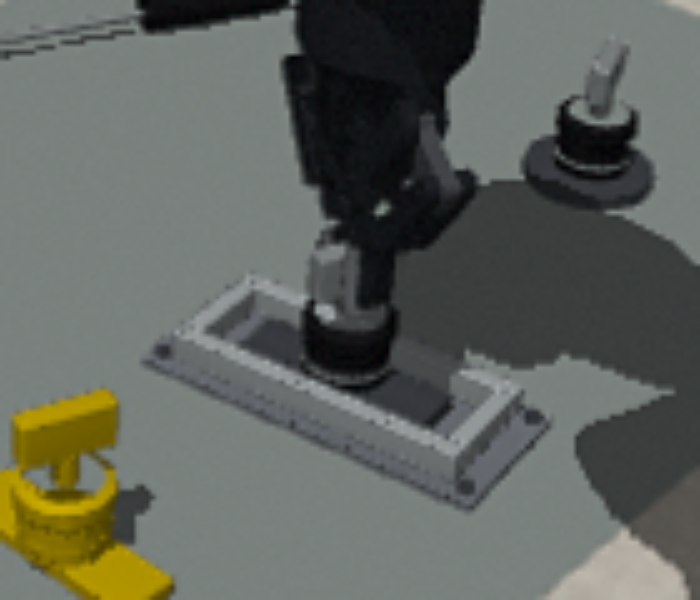

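The foot is inside the recess; the force dropped from -2.5 to -0.8 N, so contact is beginning. A touch further down.

>>> apply_moves --commands '[[0,[0,0,-0.05],[0,0,0]],[0,[0,0,-0.1],[0,0,0]],[0,[0,0,-0.1],[0,0,0]],[0,[0,0,-0.1],[0,0,0]]]'

```text
time: 7.75
position: [484.9, -14.8, 227.7]
ee_rot: [[0.924, -0.382, 0.001], [-0.382, -0.924, -0.0], [0.001, 0.0, -1.0]]
contact_force: [-4.7, -0.2, 12.4]
gripper_width: 11.0
```

Seated (12 N upward). Now turning clockwise.

>>> apply_moves --commands '[[0,[0,0,0],[0,0,-4]],[0,[0,0,0],[0,0,-8]],[0,[0,0,0],[0,0,-12]],[0,[0,0,0],[0,0,-16]],[0,[0,0,0],[0,0,-20]],[0,[0,0,0],[0,0,-24]],[0,[0,0,0],[0,0,-28]],[0,[0,0,0],[0,0,-32]],[0,[0,0,0],[0,0,-32]]]'

```text
time: 8.65
position: [484.7, -14.5, 227.8]
ee_rot: [[0.58, -0.815, -0.0], [-0.815, -0.58, 0.0], [-0.0, 0.0, -1.0]]
contact_force: [-6.0, 0.5, 13.1]
gripper_width: 11.3
```

Run:
```python
from h import *
s=monitor.observe();print(s["time"],s["position"],s["contact_force"],s["moment"],s["q"])
```

```text
8.65 [484.74999828 -14.53452834 227.75444413] [-5.97779455  0.54493222 13.09920502] [ 0.339188    0.99178031 -0.09312482] [-2.72165117e-01  4.53386001e-01  1.81847848e+00  1.55708514e-04
  8.70022935e-01  6.79998593e-01]
```

>>> apply_moves --commands '[[0,[0,0,0],[0,0,-4]],[0,[0,0,0],[0,0,-8]],[0,[0,0,0],[0,0,-12]],[0,[0,0,0],[0,0,-16]],[0,[0,0,0],[0,0,-20]],[0,[0,0,0],[0,0,-24]],[0,[0,0,0],[0,0,-28]],[0,[0,0,0],[0,0,-32]],[0,[0,0,0],[0,0,-36]],[0,[0,0,0],[0,0,-36]],[0,[0,0,0],[0,0,-36]]]'

```text
time: 9.75
position: [484.8, -14.3, 227.7]
ee_rot: [[-0.008, -1.0, -0.0], [-1.0, 0.008, 0.001], [-0.001, 0.0, -1.0]]
contact_force: [-7.0, 3.8, 14.6]
gripper_width: 10.8
```

Run:
```python
from h import *
s=monitor.observe();print(s["time"],s["position"],s["contact_force"],s["moment"],s["q"])
p,W=cloud("side"); np.save("s6.npy",W); cv2.imwrite("pics/s6.png",cv2.resize(p[130:250,240:380,::-1],None,fx=5,fy=5))
```

```text
9.75 [484.77158048 -14.31311223 227.73642893] [-6.95242027  3.82157424 14.61654079] [ 0.79122956  1.09242977 -0.10314005] [-2.71800181e-01  4.53425586e-01  1.81847631e+00  9.10632579e-04
  8.69999727e-01  1.30654759e+00]
```

View pics/s6.png

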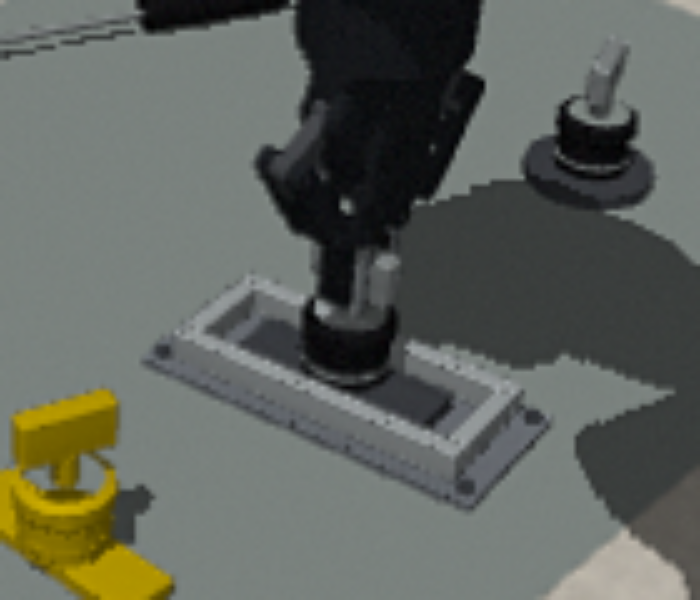

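The foot is still seated, and the bar now points roughly along it. Releasing and rising.

>>> apply_moves --commands '[[3,[0,0,0.05],[0,0,0]],[5,[0,0,0.05],[0,0,0]],[6,[0,0,0.05],[0,0,0]],[6,[0,0,0.05],[0,0,0]],[6,[0,0,0.05],[0,0,0]],[6,[0,0,0.05],[0,0,0]],[6,[0,0,1],[0,0,0]],[6,[0,0,3],[0,0,0]],[6,[0,0,7],[0,0,0]],[6,[0,0,12],[0,0,0]],[6,[0,0,15],[0,0,0]],[6,[0,0,15],[0,0,0]]]'

```text
time: 11.0
position: [485.0, -14.7, 381.5]
ee_rot: [[-0.008, -1.0, 0.008], [-1.0, 0.008, -0.002], [0.002, -0.008, -1.0]]
contact_force: [-0.1, -0.3, -0.7]
gripper_width: 60.4
```

Run:
```python
from h import *
s=monitor.observe();print(s["time"],s["position"],s["contact_force"],s["gripper_width"])
p,W=cloud("side"); cv2.imwrite("pics/s7.png",cv2.resize(p[130:250,240:380,::-1],None,fx=5,fy=5))
Z=W[...,2]; near=(abs(W[...,0]-485)<40)&(abs(W[...,1]+13)<40)
big=(abs(W[...,0]-485)<66)&(abs(W[...,1]+13)<27)
R=lambda q:cv2.minAreaRect(q[:,:2].astype(np.float32))
b=W[near&(Z>62)&(Z<95)]; print("bar",len(b),R(b),np.percentile(b[:,2],[5,50,99]))
img=p.astype(int)
a=np.radians(7.7);dx,dy=W[...,0]-484.9,W[...,1]+12.2
u,v=dx*np.cos(a)+dy*np.sin(a),-dx*np.sin(a)+dy*np.cos(a)
f=W[(abs(u)<62)&(abs(v)<21)&(Z>11)&(Z<18.5)]; print("foot",len(f),R(f),np.median(f[:,2]))
```

```text
11.0 [485.04631238 -14.67287222 381.45371301] [-0.05542083 -0.31467362 -0.67745239] 60.36468803438903
bar 181 ((486.281494140625, -12.639893531799316), (14.68115520477295, 44.762535095214844), 89.75852966308594) [63.41393564 74.94391677 82.69034836]
foot 233 ((486.2923583984375, -9.637153625488281), (101.46882629394531, 34.50141906738281), 9.21521282196045) 13.406322366991958
```

View pics/s7.png

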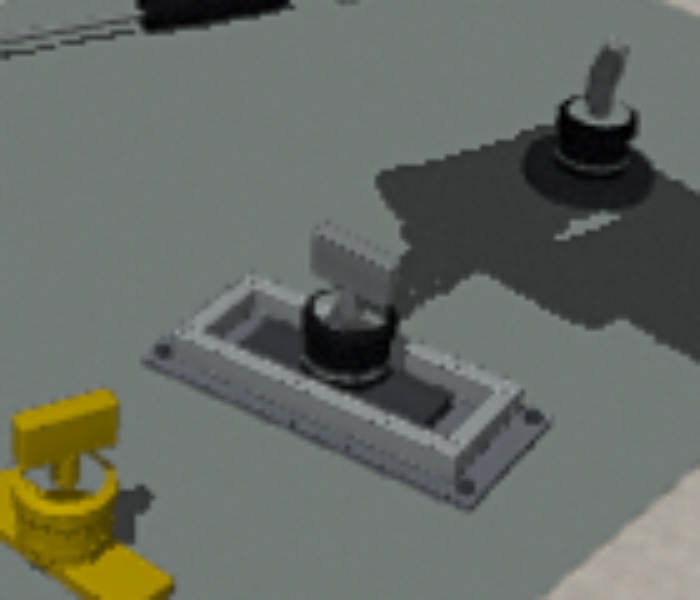

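```bash
python3 -c "
from h import *
print(order.job_done())"
```

```text
the job is handed in; nothing more can be done
None
```

I picked up the oblong-footed holder by its T-handle and seated it in the jig's recess, reading 12 N upward on contact. I then turned the handle 68° clockwise, released it, rose about 150 mm clear and handed the job in at about 11 s. The hand-in gives no verdict.

**Last checks:**
- **Seating:** the final side picture shows the foot flat in the recess, with the bar's top about 83 mm above the table (84 expected).
- **Position:** the bar's centre is within about 2 mm of the jig's centre.
- **Handle angle:** the bar points at -0.3° in world axes. My last measurement of the foot's angle, about 9°, is rough, because part of the barrel falls in that measurement. The rails allow the foot to lie anywhere from about -1° to 9°, so the screw stands between about 1.2 and 1.4 rad (0.98 needed).
- **Other parts:** the round-footed holder looks unmoved in the last picture, but I did not re-measure it. The tool's force reading at the end was about 0.7 N, so the robot was touching nothing.

**One disagreement:** the foot touched down about 2 mm lower than I had worked out from the grip height. This fits the calibration error or a slight shift in the grip.

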